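Set out the drinks counter

TASK

Set out the drinks counter: stand the big canister, the small canister and the square sachet box each flat in the rimmed wooden holder that matches its shape and size, the box's sides in line with its holder's sides. Lower the loose tent sign over the fixed tent stand so that it nests fully down on it, ridge along ridge and ends lined up. Keep everything upright, and leave the two paper cups standing where they are.

Things in the scene. Friction and masses are not known exactly. Their poses are not given: they have to be found in the camera images.
- big_canister: The bigger round canister: upright white plastic cylinder 66 mm in diameter, 82 mm high, with a flat black lid forming its top 14 mm (62 mm in diameter); loose, about 0.25 kg. Origin: centre of its underside, z up. Belongs in big_round_holder.
- small_canister: The smaller round canister: same make, 42 mm in diameter, 78 mm high, black lid 38 mm in diameter forming the top 14 mm; loose, about 0.12 kg. Origin: centre of its underside, z up. Belongs in small_round_holder.
- sachet_box: Square upright white plastic box full of paper sachets, 56 x 56 mm, walls 66 mm high, the sachets' tops reaching to 78 mm (look only); loose, about 0.18 kg, filled solid so that it can be gripped across two facing walls. Origin: centre of its underside; x and y are normal to its walls, z up. Belongs in square_holder.
- tent_sign: Loose blank sign, folded white plastic angle (inverted V, 60 degrees, 4 mm sheet) standing on its leg edges, ridge up: 60 mm long, 69 mm wide over the feet, 60 mm high, 0.1 kg. Origin: on the ground below the ridge's middle; x along the ridge, z up. Grip it by its two flat V-shaped ends (60 mm apart along x), close under the ridge, at about 48 mm height. Belongs over tent_stand.
- big_round_holder: The bigger round rimmed holder: recess 84 mm in diameter, 96 mm outside. Fixed, wood. Origin: centre of the underside on the table (z = 0), z up; the recess floor lies at z = 4 mm, the rim's top at z = 12 mm, the rim is 6 mm thick.
- small_round_holder: The smaller round rimmed holder: recess 60 mm in diameter, 72 mm outside. Fixed, wood. Origin: centre of the underside on the table (z = 0), z up; the recess floor lies at z = 4 mm, the rim's top at z = 12 mm, the rim is 6 mm thick.
- square_holder: The square rimmed holder: recess 74 x 74 mm, 86 x 86 mm outside; x and y are normal to its sides. Fixed, wood. Origin: centre of the underside on the table (z = 0), z up; the recess floor lies at z = 4 mm, the rim's top at z = 12 mm, the rim is 6 mm thick.
- tent_stand: Fixed white plastic angle of the same section, length and height as the sign, on a wooden plate 96 x 96 x 5 mm: its ridge is 65 mm above the table. Origin: centre of the plate's underside (z = 0), below the ridge's middle; x along the ridge, z up. The nested sign rests with its inner faces on the stand's outer faces, its origin 13 mm above this one (ridge 8 mm above ridge).
- cup_a: Bystander. Open paper cup standing upright, 72 mm across its rim, 82 mm high, light and easily knocked; not to be moved. Origin: centre of its foot, z up.
- cup_b: Bystander. Open paper cup standing upright, 72 mm across its rim, 82 mm high, light and easily knocked; not to be moved. Origin: centre of its foot, z up.
Things that resemble listed ones, but are neither listed nor needed, are in the scene too. Leave any orange look-alike of the small_canister alone. What is shaped like the tent_stand but green is not meant.

How it is judged:
At the end, for the whole second after the job is handed in: Canisters and box stand on the floor of their own holders (centres within 12 mm, box 14 mm; undersides 2-7 mm up; box sides within 0.25 rad); sign nested on the stand (within 12 mm, 10-16 mm above its origin, ridges within 0.12 rad); all within 0.1 rad of upright, at rest (horizontal distance between big_canister and big_round_holder below 0.012 m and z of big_canister in the frame of big_round_holder between 0.002 and 0.007 m and angle between each of big_canister, small_canister, sachet_box, tent_sign's own z axis and vertical below 0.1 rad and linear speed of each of big_canister, small_canister, sachet_box, tent_sign below 0.02 m/s and angular speed of each of big_canister, small_canister, sachet_box, tent_sign below 0.2 rad/s and horizontal distance between small_canister and small_round_holder below 0.012 m and z of small_canister in the frame of small_round_holder between 0.002 and 0.007 m and horizontal distance between sachet_box and square_holder below 0.014 m and z of sachet_box in the frame of square_holder between 0.002 and 0.007 m and horizontal distance between tent_sign and tent_stand below 0.012 m and z of tent_sign in the frame of tent_stand between 0.01 and 0.016 m and (angle between the x axis of sachet_box and the x axis of square_holder, either way round below 0.25 rad or angle between the x axis of sachet_box and the y axis of square_holder, either way round below 0.25 rad) and angle between the x axis of tent_sign and the x axis of tent_stand, either way round below 0.12 rad); the robot touches nothing.
It fails at once if a paper cup is knocked over, tipped or pushed more than 30 mm from where it stood (distance of any of cup_a, cup_b from where it was at the start of the episode above 0.03 m or angle between any of cup_a, cup_b's own z axis and vertical above 0.5 rad).
It fails at once if a canister, the sachet box or the tent sign is tipped over (more than about 45 degrees) (angle between any of big_canister, small_canister, sachet_box, tent_sign's own z axis and vertical above 0.8 rad).
It also fails if it takes over 104 s, if anything falls off the work surface, if the arm or the gripper's body presses on something with over 40 N, if the wrist force passes 120 N, or if a joint passes its speed limit or range.

ROBOT

A 6-joint arm with a two-finger parallel gripper is mounted at the origin on the work surface. World frame = base frame: x ahead of the robot, y to its left, z up, the work surface at z = 0. Lengths are in m, angles in rad, forces in N, time in s.
With the tool pointing down it reaches from about 0.3 to 0.75 m from the base axis. Payload 8.5 kg.
Tool frame: the origin (TCP) lies at the very end of the fingers, on their centre line; the grasp point (between the pads) lies 19 mm behind it; z points along the fingers, y is the line along which they close (so a half turn about z gives the same grasp; the last joint's range is limited). The gripper opens to 88 mm and grips with 3 to 60 N. Pads are 18 mm wide; open, the fingers measure 123 mm over their backs; the gripper's body (75 mm by 187 mm) begins 45 mm behind the grasp point.
Start: joints at [1.112, 0.381, 1.297, -0, 1.464, -0.215], TCP at [0.133, 0.534, 0.239] pointing down, gripper open.
Joint ranges: [-3.11, 3.11], [-0.89, 2.33], [0.22, 2.48], [-1.42, 4.56], [0.17, 2.85], [-2.88, 2.88]. Speed limits (rad/s): [2.39, 2.39, 3.14, 3.14, 3.14, 3.14].

INTERFACE

Orientations are given as a rotation vector (axis times angle).
In Python, from workcell import * gives the robot as it stands.
- The arm moves only by the tool arm_command, never from a script. Its argument "motion" is text: rows parted by semicolons, each of 5 numbers parted by spaces: the closure, from -1 (fully open) to 1 (shut), then the shift along the tool's x, y, z in mm, then the turn about the tool's z in rad. A call has 1 to 20 rows; each row shifts and turns the commanded pose from where the row before left it, along the tool's axes as they then stand; what a row does not reach is not made up. A row lasts 1/12 s, in which the tool goes at most 41.7 mm and 7.16 degrees, less where a joint would pass 70% of its speed; a pose out of reach is approached as far as the arm can. A call with a gripper value outside its range is refused whole. The fingers move at their own pace and stop on an object; the grip force is fixed at half the most. Time passes only in rows, so rows that do not move let the fingers close. It gives the time, the measured TCP pose, the force, the opening and the grip force at its end, in the units of the state.
- state(): the state, without advancing time (a new reading comes with each control period).
- read_camera(name): name is "scene" or "top" or "wrist"; returns the picture (420x560x3 uint8, red, green, blue); there is no depth.
- camera_info(name): a dict with "vfov" (degrees; the focal length in pixels is half the picture's height over the tangent of half this angle, whatever the lens; pixels are square), "cx", "cy" (the principal point, pixels), "xyz" and "orientation" of the camera in the world. Camera axes: x right, y up, looking along -z (the intrinsics and any distortion apply to the point x, -y, -z); pixel columns grow to the right and rows downward; lengths in m; the calibration is good to about 2 mm. A picture is of the moment at which its call begins: read the wrist's pose just before it. camera_info takes no time and is no camera call; for the wrist camera it gives the pose at the moment of the call.
- job_done(): hands the job in; it is judged then, once.
The state is a dict: "clock": time; "q": joint angles; "qvel": joint speeds; "joint_efforts": joint torques, N m; "tool_pos": TCP position; "eef_rot": TCP orientation; "wrist_force": force on the tool from outside, world axes, zero at the start; "torque": the same for the moment, N m; "grip_width": finger opening in m; "gripper_force": force on a finger pad.
Only numpy, scipy, OpenCV 4.12 (cv2) and the standard library are available. Lean on these libraries where they do the work, as an engineer would, in place of code of your own. Each camera call takes 0.05 s, during which the arm holds its last target. There are 200 camera calls.

## Working session

There is one attempt and no reset: what is moved stays moved. The work goes in short steps, Python scripts to look and compute and a tool call to move; the robot and the scene stay as the last step left them, time stands still between calls to the robot, and variables do not carry over. Pictures are saved under pics/ and viewed, at most 17 in all, crops included, and the job is handed in when it is done.

Besides the shell and the picture viewer there is one more tool, called as name(argument=value, ...) on one line, values as JSON. arm_command: Moves the arm, as the interface text tells. Its arguments: {"type":"object","properties":{"motion":{"type":"string"}},"required":["motion"]}

```bash
mkdir -p pics; ls; python3 - <<'E'
from workcell import *
import cv2
for n in("scene","top","wrist"):
    i=camera_info(n); print(n,i)
    im=read_camera(n); cv2.imwrite(f"pics/{n}0.png",im[:,:,::-1])
s=state(); print(s)
E
```

```text
pics
scene {'vfov': 49.76862895155513, 'cx': 281.5334853909408, 'cy': 216.52715059667452, 'xyz': array([0.83316604, 0.51707451, 0.77699889]), 'orientation': array([0.28574981, 0.88030139, 2.36246312])}
top {'vfov': 48.70888825566472, 'cx': 273.6129326092714, 'cy': 207.63397123745355, 'xyz': array([ 0.38937108, -0.00343223,  1.10044195]), 'orientation': array([ 0.04052364, -0.03475063, -1.56193984])}
wrist {'vfov': 61.55022502192885, 'cx': 273.093661642195, 'cy': 201.8454675656426, 'xyz': array([0.06476   , 0.55032239, 0.38437008]), 'orientation': array([-0.23551063, -0.18297754,  1.31733925])}
{'clock': 0.15, 'q': array([ 1.11169219e+00,  3.81022099e-01,  1.29803984e+00, -7.48132409e-06,
        1.46354670e+00, -2.15289341e-01]), 'qvel': array([-0.00015013, -0.00018195, -0.00121925,  0.00050125, -0.00079168,
        0.00071192]), 'joint_efforts': array([ 2.43381088e-03, -4.38078654e+01, -2.24612457e+01,  7.14111957e-02,
        3.43521929e-02, -8.65542688e-05]), 'tool_pos': array([0.13267921, 0.53354612, 0.23830566]), 'eef_rot': array([-3.81994160e-01, -3.11795042e+00,  1.50973424e-03]), 'wrist_force': array([ 0.30024276, -0.11780124,  0.14600228]), 'torque': array([-0.02550005,  0.00497737,  0.00871171]), 'gripper_force': 0.0, 'grip_width': 0.08807713838153242}
```

View pics/scene0.png

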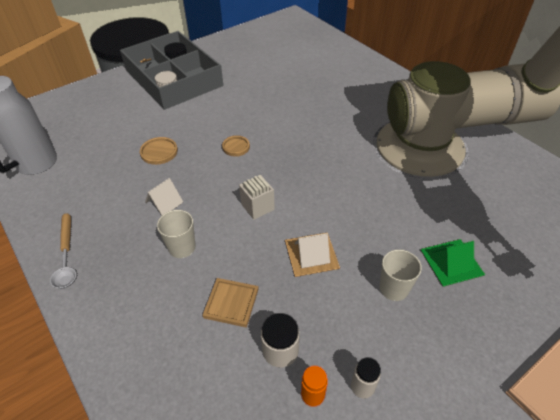

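View pics/top0.png

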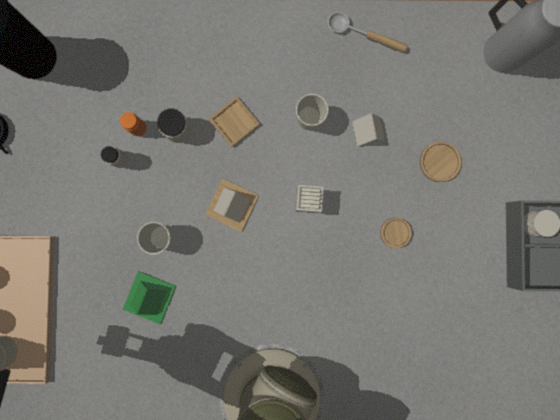

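The top view shows the big canister at (172,124), the small one at (110,156), with the orange decoy at (132,124). The square holder is at (236,122), the stand at (232,205), the box at (310,199), the sign at (366,130), the big holder at (440,162) and the small holder at (396,233). The cups are at (312,110) and (154,238). The scene view shows the same layout.

```bash
cat > h.py <<'E'
from workcell import *
import numpy as np, cv2
from scipy.spatial.transform import Rotation as R
def ray(ci,px):
    f=210/np.tan(np.radians(ci["vfov"]/2))
    d=np.array([(px[0]-ci["cx"])/f,-(px[1]-ci["cy"])/f,-1.0])
    return ci["xyz"],R.from_rotvec(ci["orientation"]).apply(d)
def plane(ci,px,z):
    o,d=ray(ci,px); return o+d*(z-o[2])/d[2]
def tri(c1,p1,c2,p2):
    o,d=ray(c1,p1);q,e=ray(c2,p2)
    t=np.linalg.lstsq(np.c_[d,-e],q-o,rcond=None)[0]
    a=o+d*t[0];b=q+e*t[1]; return (a+b)/2,np.linalg.norm(a-b)
def masks(im):
    h=cv2.cvtColor(im,cv2.COLOR_RGB2HSV); H,S,V=[h[...,k].astype(int) for k in range(3)]
    return dict(wood=(H>5)&(H<25)&(S>85)&(V>60),black=(V<45),white=(S<60)&(V>135))
def comp(m,seed,r=8):
    n,l,st,c=cv2.connectedComponentsWithStats(m.astype(np.uint8))
    w=l[seed[1]-r:seed[1]+r,seed[0]-r:seed[0]+r]; w=w[w>0]
    k=np.bincount(w).argmax()
    ct=max(cv2.findContours((l==k).astype(np.uint8),0,1)[0],key=len)
    return ct[:,0,:].astype(np.float32)
def plan(xyz,yaw):
    """yaw = world angle of tool y (closing line); prints the turn, and shift in tool axes after it"""
    s=state(); r=R.from_rotvec(s["eef_rot"]); M=r.as_matrix()
    cur=np.arctan2(M[1,1],M[0,1]); d=(yaw-cur+np.pi/2)%np.pi-np.pi/2
    t=-d; r2=r*R.from_rotvec([0,0,t])
    print("turn",round(t,3),"q6",s["q"][5].round(2),"shift",(r2.inv().apply(np.array(xyz)-s["tool_pos"])*1000).round(1),"clock",s["clock"])
E
cat > m.py <<'E'
from h import *
T,S=camera_info("top"),camera_info("scene")
it=cv2.imread("pics/top0.png")[:,:,::-1].copy();is_=cv2.imread("pics/scene0.png")[:,:,::-1].copy()
mt,ms=masks(it),masks(is_)
for n,k,a,b,z in [("bigH","wood",(440,162),(159,150),.012),("smallH","wood",(396,233),(236,146),.012),("sqH","wood",(236,122),(231,302),.012),("stand","wood",(232,205),(300,255),.005),("big","black",(172,124),(281,331),.082),("small","black",(110,156),(368,371),.078),("sign","white",(366,130),(165,196),.03),("box","white",(310,199),(257,200),.07),("tent","white",(226,204),(314,250),.03),("cupA","white",(312,110),(178,235),.08),("cupB","white",(154,238),(398,270),.08)]:
    for c,m,s in((T,mt,a),(S,ms,b)):
        try: ct=comp(m[k],s,14)
        except Exception as e: print(n,"fail");continue
        W=np.array([plane(c,p,z)[:2] for p in ct],np.float32)
        (x,y),(w,h),an=cv2.minAreaRect(W*1000)
        q=cv2.boundingRect(ct)
        e=cv2.fitEllipse(ct)[0] if len(ct)>5 else 0
        if c is T: e0=e
        print(n,"xy",round(x),round(y),"size",round(w),round(h),"ang",round(an),"px",q,np.round(e,1))
    P,r=tri(T,e0,S,e); print("   tri",(P*1000).round(1),"gap",round(r*1000,1))
v=np.hstack([cv2.resize(it[60:260,80:300],None,fx=2,fy=2),cv2.resize(it[60:260,290:470],None,fx=2,fy=2)])
cv2.imwrite("pics/zoom.png",v[:,:,::-1])
E
python3 m.py
```

```text
bigH xy 555 -391 size 90 94 ang 0 px (420, 142, 41, 39) [440.2 161.4]
bigH xy 558 -385 size 104 92 ang 62 px (140, 137, 37, 27) [158.2 150.1]
   tri [ 555.  -393.8    3.3] gap 0.7
smallH xy 386 -285 size 68 68 ang 90 px (381, 218, 30, 30) [395.6 232.5]
smallH xy 390 -279 size 75 71 ang 53 px (222, 136, 28, 20) [235.5 145.4]
   tri [ 385.5 -287.2    3.8] gap 0.3
sqH xy 646 97 size 85 85 ang 40 px (210, 97, 49, 49) [234.  121.2]
sqH xy 648 100 size 90 88 ang 40 px (203, 278, 55, 49) [230.6 302.1]
   tri [647.5  97.4   4.8] gap 0.5
stand xy 448 100 size 94 93 ang 65 px (206, 180, 52, 51) [231.6 204.9]
stand xy 449 102 size 97 96 ang 65 px (285, 238, 55, 39) [311.  254.4]
   tri [448.  100.5  -0.8] gap 0.5
big xy 640 236 size 22 35 ang 56 px (164, 110, 12, 16) [169.3 116.1]
big xy 630 233 size 60 57 ang 53 px (262, 314, 35, 34) [279.3 330.4]
   tri [635.1 234.4  89.9] gap 7.2
small xy 554 366 size 34 28 ang 69 px (102, 148, 16, 14) [109.5 154.4]
small xy 557 369 size 37 35 ang 25 px (357, 358, 23, 24) [367.9 369.4]
   tri [554.8 368.3  71.7] gap 0.1
sign xy 625 -207 size 73 52 ang 12 px (352, 112, 24, 36) [363.5 129.1]
sign xy 640 -142 size 249 80 ang 83 px (147, 177, 49, 89) [173.2 219.3]
   tri [ 631.7 -214.   -47.2] gap 25.3
box xy 470 -80 size 77 76 ang 83 px (294, 175, 36, 37) [309.2 194.1]
box xy 519 -24 size 180 226 ang 86 px (205, 174, 108, 89) [256.9 219.9]
   tri [472.4 -81.7 -40.6] gap 15.2
tent xy 455 116 size 28 62 ang 66 px (214, 188, 21, 28) [223.8 201.2]
tent xy 430 104 size 118 88 ang 57 px (298, 220, 42, 48) [316.6 245.4]
   tri [451.8 115.4  49.5] gap 4.4
cupA xy 660 -81 size 70 71 ang 0 px (295, 93, 33, 32) [311.1 108.6]
cupA xy 653 -98 size 232 75 ang 83 px (147, 177, 49, 89) [173.2 219.3]
   tri [657.3 -80.6  92.6] gap 2.7
cupB xy 370 266 size 73 74 ang 46 px (136, 217, 34, 39) [152.5 237.1]
cupB xy 377 279 size 112 74 ang 59 px (383, 248, 40, 54) [401.8 270.9]
   tri [371.2 269.2  68.2] gap 0.3
```

View pics/zoom.png

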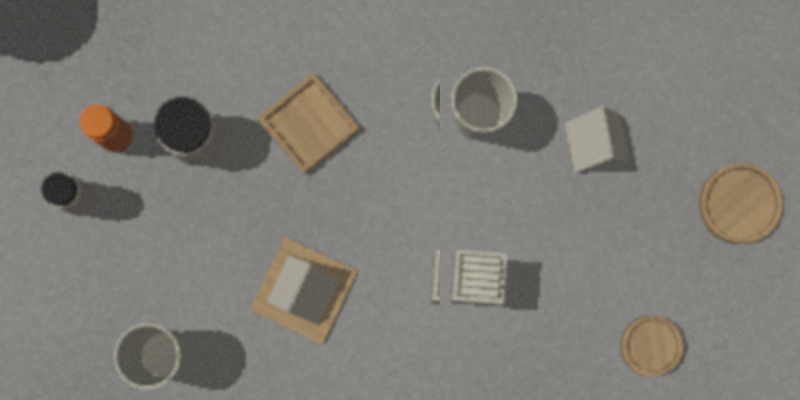

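All of the holders triangulate to a height near their rims. The small canister comes out at about (555, 367), with its lid near 78 mm. The first move goes to a hover near it for a wrist look.

```bash
python3 - <<'E'
from h import *
plan([.555,.367,.2],np.radians(76))
c=camera_info("wrist"); s=state(); P=plane(c,(280,210),.07); r=R.from_rotvec(s["eef_rot"])
print(P, r.inv().apply(P-s["tool_pos"]), r.inv().apply(c["xyz"]-s["tool_pos"]))
# better big/lids with higher threshold
T,S=camera_info("top"),camera_info("scene")
it=cv2.imread("pics/top0.png")[:,:,::-1].copy();is_=cv2.imread("pics/scene0.png")[:,:,::-1].copy()
for th in(40,50,60):
  for a,b in(((171,122),(281,331)),((110,155),(368,371))):
    e=[]
    for im,s in((it,a),(is_,b)):
        ct=comp(cv2.medianBlur(im,5).max(2)<th,s); e.append(cv2.minEnclosingCircle(ct))
    P,g=tri(T,e[0][0],S,e[1][0]); print(th,(P*1000).round(1),round(g*1000,1),[round(x[1],1) for x in e])
E
```

```text
turn 0.001 q6 -0.22 shift [-450.1  -59.4   38.3] clock 0.15
[0.16070379 0.53286491 0.07      ] [-0.02739549  0.00627153  0.16829377] [ 0.0699887  -0.00024973 -0.14613076]Traceback (most recent call last):
  File "<stdin>", line 12, in <module>
  File "h.py", line 20, in comp
    k=np.bincount(w).argmax()
ValueError: attempt to get argmax of an empty sequence
```

arm_command(motion="-1 -20 -3 2 0;-1 -35 -5 3 0;-1 -36 -5 3 0;-1 -36 -5 3 0;-1 -36 -5 3 0;-1 -36 -5 3 0;-1 -36 -5 3 0;-1 -36 -5 3 0;-1 -36 -5 3 0;-1 -36 -5 3 0;-1 -36 -5 3 0;-1 -36 -4 3 0;-1 -35 -2 1 0;-1 0 0 0 0;-1 0 0 0 0;-1 0 0 0 0")

```text
clock: 1.48
tool_pos: [0.5547, 0.368, 0.2024]
eef_rot: [-0.382, -3.117, 0.0]
wrist_force: [-0.8, 0.5, -0.0]
grip_width: 0.0884
gripper_force: 0.0
```

```bash
python3 - <<'E'
from h import *
print(state()["tool_pos"]); np.save("w1.npy",camera_info("wrist"),allow_pickle=True)
cv2.imwrite("pics/w1.png",read_camera("wrist")[:,:,::-1])
E
```

```text
[0.55471513 0.36796573 0.20236161]
```

View pics/w1.png

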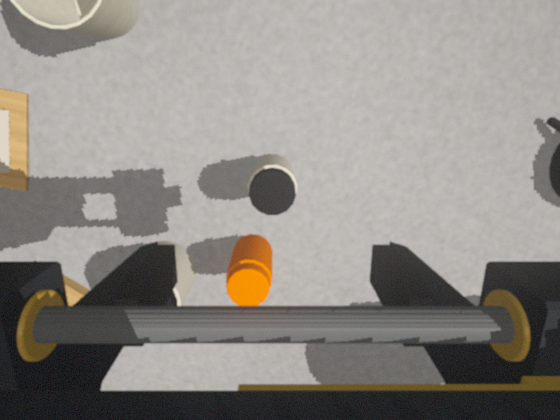

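The small lid is at (272,190), between and ahead of the fingers. The orange decoy is at (250,272), and the big canister is half hidden behind the left finger.

```bash
cat >> h.py <<'E'
def dark(im,seed,th):
    return comp(cv2.medianBlur(im,5).max(2)<th,seed)
E
python3 - <<'E'
from h import *
c=np.load("w1.npy",allow_pickle=True).item(); T,S=camera_info("top"),camera_info("scene")
L=lambda n:cv2.imread(f"pics/{n}.png")[:,:,::-1].copy()
w,t,sc=L("w1"),L("top0"),L("scene0")
def el(im,s,th):
    ct=dark(im,s,th); e=cv2.fitEllipse(cv2.convexHull(ct)); return e[0],np.round(e[1],1)
a=el(w,(272,190),70); b=el(t,(110,155),60); d=el(sc,(368,370),60)
print(a,b,d)
print("wrist z78",plane(c,a[0],.078)); print(tri(c,a[0],T,b[0]),tri(c,a[0],S,d[0]),tri(T,b[0],S,d[0]))
b=el(t,(171,124),60); d=el(sc,(280,331),60); print(b,d,tri(T,b[0],S,d[0]),plane(T,b[0],.082))
P=plane(c,a[0],.078); plan([P[0],P[1],.031],np.radians(76))
E
```

```text
((263.45709228515625, 190.37930297851562), array([25.1, 38.6])) ((109.3979721069336, 154.35093688964844), array([14.8, 16.4])) ((367.73175048828125, 369.3447570800781), array([22.4, 24.3]))
wrist z78 [0.55035066 0.36096223 0.078     ]
(array([0.55010279, 0.36215193, 0.08822263]), np.float64(0.004239263371112253)) (array([0.55273671, 0.36312892, 0.06461383]), np.float64(0.00678174644138997)) (array([0.55500194, 0.36828175, 0.07209424]), np.float64(0.0005448982393251265))
((170.82188415527344, 122.0018081665039), array([25.8, 27.4])) ((279.2447814941406, 330.252685546875), array([35.1, 36.5])) (array([0.62817504, 0.23126517, 0.07653527]), np.float64(0.0008358997779373619)) [0.62657644 0.23027338 0.082     ]
turn 0.001 q6 -0.92 shift [  2.   -8.1 171.8] clock 1.5333
```

The threshold cut the lid mask short in the wrist view. The lid's visible centre at (272,190) agrees with the two-view result of (555, 368), which is where the tool already is, so I descend and grip.

arm_command(motion="-1 0 0 20 0;-1 0 0 35 0;-1 0 0 35 0;-1 0 0 35 0;-1 0 0 30 0;-1 0 0 16 0;-1 0 0 0 0;1 0 0 0 0;1 0 0 0 0;1 0 0 0 0;1 0 0 0 0;1 0 0 0 0;1 0 0 0 0;1 0 0 0 0;1 0 0 0 0")

```text
clock: 2.78
tool_pos: [0.5553, 0.3678, 0.032]
eef_rot: [0.382, 3.118, 0.0]
wrist_force: [-0.8, -0.5, 1.5]
grip_width: 0.041
gripper_force: 30.0
```

```bash
python3 - <<'E'
from h import *
print(state()["grip_width"],state()["tool_pos"])
plan([.3858,-.2865,.2],np.radians(0));
cv2.imwrite("pics/w2.png",read_camera("wrist")[:,:,::-1])
E
```

```text
0.04100404372613372 [0.55527961 0.36781027 0.03201838]
turn 1.327 q6 -0.92 shift [-654.3 -169.4 -168.1] clock 2.7833
```

View pics/w2.png

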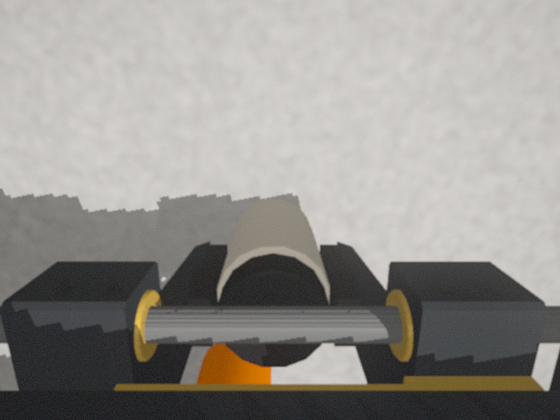

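The small canister is gripped: opening 41 mm, lid centred between the pads at about (274,311).

arm_command(motion="1 0 0 -20 0;1 0 0 -35 0;1 0 0 -35 0;1 0 0 -30 0")

```text
clock: 3.17
tool_pos: [0.5552, 0.3678, 0.1537]
eef_rot: [0.382, 3.118, 0.0]
wrist_force: [0.9, 0.3, -0.1]
grip_width: 0.0409
gripper_force: 30.0
```

```bash
python3 - <<'E'
from h import *
s=state();c=camera_info("wrist")
P=plane(c,(274,311),s["tool_pos"][2]+.046);print(s["tool_pos"],P, R.from_rotvec(s["eef_rot"]).inv().apply(P-s["tool_pos"]))
plan([.3858,-.2865,s["tool_pos"][2]],np.radians(76))
E
```

```text
[0.55518947 0.36783231 0.15370941] [0.55057235 0.36900255 0.19970941] [ 4.74485674e-03  3.63399398e-05 -4.60018715e-02]
turn 0.001 q6 -0.92 shift [ 6.100e+00 -6.759e+02 -2.000e-01] clock 3.1667
```

arm_command(motion="1 0 -15 0 0;1 0 -30 0 0;1 0 -38 0 0;1 0 -38 0 0;1 0 -38 0 0;1 0 -38 0 0;1 0 -38 0 0;1 0 -38 0 0;1 0 -38 0 0;1 1 -38 0 0;1 1 -38 0 0;1 1 -38 0 0;1 1 -38 0 0;1 0 -38 0 0;1 0 -38 0 0;1 0 -38 0 0;1 0 -38 0 0;1 0 -38 0 0;1 0 -38 0 0;1 0 -23 0 0")

```text
clock: 4.83
tool_pos: [0.3778, -0.3274, 0.1517]
eef_rot: [0.385, 3.118, -0.001]
wrist_force: [0.5, -0.0, -0.5]
grip_width: 0.041
gripper_force: 30.0
```

arm_command(motion="1 0 0 0 0;1 0 0 0 0;1 0 0 25 0;1 0 0 35 0;1 0 0 25 0;1 0 0 10 0;1 0 0 0 0")

```text
clock: 5.42
tool_pos: [0.3786, -0.3217, 0.0547]
eef_rot: [-0.38, -3.115, -0.006]
wrist_force: [-0.3, -0.4, -1.7]
grip_width: 0.0411
gripper_force: 30.0
```

```bash
python3 - <<'E'
from h import *
s=state();c=camera_info("wrist")
plan([.3858,-.2865,.037],np.radians(76))
cv2.imwrite("pics/w3.png",np.hstack([read_camera("wrist"),cv2.resize(read_camera("top")[190:270,350:440],None,fx=2.6,fy=5.25)])[:,:,::-1])
E
```

```text
turn 0.002 q6 -2.27 shift [ 1.4 35.8 17.8] clock 5.4167
```

View pics/w3.png

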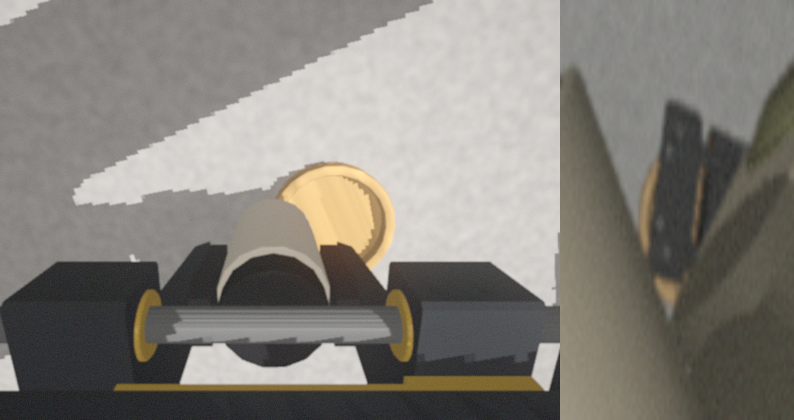

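My row sum overshot by 36 mm. The canister hangs clear above and beside the holder, which shows at (333,219). I shift back and check the holder from the wrist.

arm_command(motion="1 0 12 0 0;1 0 12 0 0;1 0 12 0 0;1 0 0 0 0")

```text
clock: 5.85
tool_pos: [0.388, -0.2864, 0.0573]
eef_rot: [-0.379, -3.119, -0.001]
wrist_force: [0.7, 0.4, -1.7]
grip_width: 0.0413
gripper_force: 30.0
```

```bash
python3 - <<'E'
from h import *
c=camera_info("wrist");s=state()
im=read_camera("wrist"); m=masks(im)["wood"]; m[255:]=0
ct=comp(m,(273,190),60)
e=[p for p in cv2.convexHull(ct)[:,0] if p[1]<250]
W=np.array([plane(c,p,.012)[:2] for p in e])
A=np.c_[2*W,np.ones(len(W))]; x=np.linalg.lstsq(A,(W**2).sum(1),rcond=None)[0]
print("fit centre",x[:2],"r",np.sqrt(x[2]+x[0]**2+x[1]**2),len(W))
plan([.3858,-.2865,.037],np.radians(76)); print(s["tool_pos"])
E
```

```text
fit centre [ 0.38327181 -0.28817191] r 0.034727694197096835 36
turn 0.003 q6 -2.21 shift [ 2.5  0.5 20.3] clock 5.9
[ 0.38804929 -0.28635658  0.05731895]
```

arm_command(motion="1 1 0 10 0;1 0 0 8 0;1 0 0 2 0;1 0 0 0 0;1 0 0 0 0;-1 0 0 0 0;-1 0 0 0 0;-1 0 0 0 0;-1 0 0 0 0;-1 0 0 -15 0;-1 0 0 -30 0;-1 0 0 -35 0;-1 0 0 -35 0;-1 0 0 -35 0;-1 0 0 0 0")

```text
clock: 7.15
tool_pos: [0.3882, -0.2906, 0.1928]
eef_rot: [0.381, 3.11, -0.012]
wrist_force: [0.5, -0.2, 0.4]
grip_width: 0.0882
gripper_force: 0.0
```

```bash
python3 - <<'E'
from h import *
s=state();c=camera_info("wrist"); print(s["tool_pos"],s["grip_width"])
cv2.imwrite("pics/w4.png",np.hstack([cv2.resize(read_camera("wrist"),(480,360)),cv2.resize(read_camera("scene")[100:220,190:290],(300,360))])[:,:,::-1])
plan([.4725,-.0817,.2],0);plan([.4725,-.0817,.2],np.pi/2);plan([.628,.2315,.2],0)
E
```

```text
[ 0.38821989 -0.29059952  0.19283013] 0.08823011291079609
turn 1.327 q6 -2.21 shift [207.3  85.7 -12.7] clock 7.25
turn -0.244 q6 -2.21 shift [-85.7 207.3 -12.7] clock 7.25
turn 1.327 q6 -2.21 shift [520.5 241.2 -13.1] clock 7.25
```

View pics/w4.png

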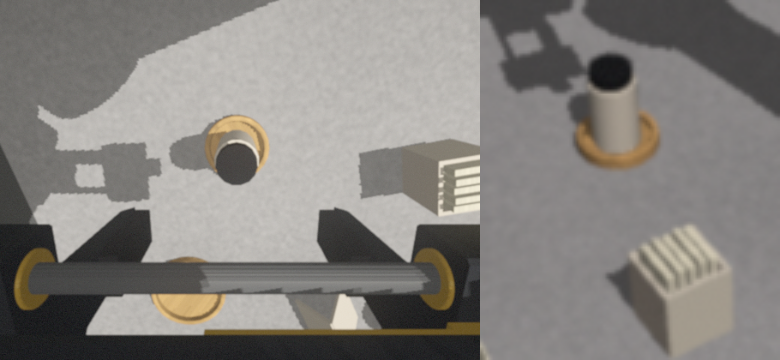

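The small canister stands in its holder. Next I hover over the box.

arm_command(motion="-1 0 0 -6 -0.122;-1 0 0 -7 -0.122;-1 -14 34 0 0;-1 -14 35 0 0;-1 -14 35 0 0;-1 -14 35 0 0;-1 -15 34 0 0;-1 -15 34 0 0;-1 0 0 0 0;-1 0 0 0 0;-1 0 0 0 0")

```text
clock: 8.17
tool_pos: [0.4722, -0.0821, 0.1986]
eef_rot: [0.001, -3.139, -0.001]
wrist_force: [-0.0, -0.3, 0.4]
grip_width: 0.0884
gripper_force: 0.0
```

```bash
python3 - <<'E'
from h import *
s=state();np.save("w5.npy",camera_info("wrist"),allow_pickle=True); print(s["tool_pos"],s["q"])
cv2.imwrite("pics/w5.png",read_camera("wrist")[:,:,::-1])
E
```

```text
[ 0.47215552 -0.08208374  0.19862347] [-4.19649730e-01  2.94961283e-01  1.55380641e+00 -3.57999868e-04
  1.29512549e+00 -1.99086614e+00]
```

View pics/w5.png

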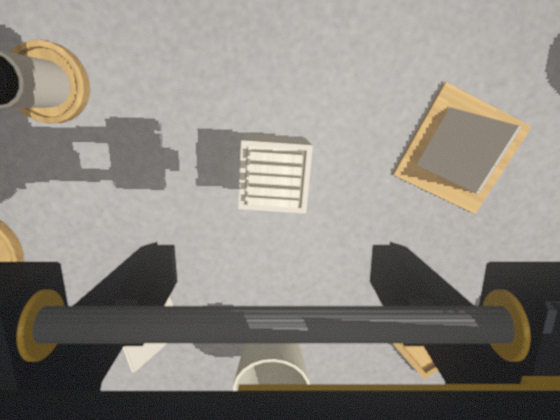

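The box top's corners are at about (241,141), (311,147), (305,213) and (239,208). The stand is seen at upper right, with its ridge under the light edge.

```bash
python3 - <<'E'
from h import *
c=np.load("w5.npy",allow_pickle=True).item()
im=cv2.imread("pics/w5.png")[:,:,::-1].copy()
m=cv2.morphologyEx(masks(im)["white"].astype(np.uint8),cv2.MORPH_CLOSE,np.ones((9,9)))
V=im.max(2); 
for th in(135,150,165,180):
    mm=cv2.morphologyEx((V>th).astype(np.uint8),cv2.MORPH_CLOSE,np.ones((9,9))); 
    mm[:130]=0;mm[225:]=0;mm[:,:225]=0;mm[:,325:]=0
    ct=comp(mm,(275,178),30)
    for z in(.066,):
        W=np.array([plane(c,p,z)[:2] for p in ct],np.float32)*1000
        print(th,z,cv2.minAreaRect(W))
cor=np.array([plane(c,p,.066)[:2] for p in((241,141),(311,147),(305,213),(239,208))]);print(cor.mean(0),np.linalg.norm(cor-np.roll(cor,1,0),axis=1))
T,S=camera_info("top"),camera_info("scene")
# top view zoom corners
k=np.array([(455,250),(507,252),(505,304),(453,302)])-np.array([440,0]); k=k/2+np.array([290,60])
q=np.array([plane(T,p,.066)[:2] for p in k]);print(q.mean(0),np.linalg.norm(q-np.roll(q,1,0),axis=1))
print("height",tri(c,(274,177),T,k.mean(0)))
plan([cor.mean(0)[0],cor.mean(0)[1],.03],np.radians(88))
E
```

```text
135 0.066 ((461.79486083984375, -81.05880737304688), (82.83464050292969, 77.29096984863281), 89.96553039550781)
150 0.066 ((461.79486083984375, -81.05880737304688), (82.83464050292969, 77.29096984863281), 89.96553039550781)
165 0.066 ((461.79486083984375, -81.05880737304688), (82.83464050292969, 77.29096984863281), 89.96553039550781)
180 0.066 ((461.79486083984375, -81.05880737304688), (82.83464050292969, 77.29096984863281), 89.96553039550781)
[ 0.46129812 -0.08150517] [0.0549059  0.05519532 0.0545891  0.05479057]
[ 0.46017519 -0.08051352] [0.05826201 0.05817821 0.05824513 0.05802221]
height (array([ 0.46050729, -0.08108846,  0.06414976]), np.float64(0.0009917860545039278))
turn 0.034 q6 -1.99 shift [ 10.6   0.7 168.9] clock 8.2167
```

arm_command(motion="-1 11 0 20 0.065;-1 0 0 35 0;-1 0 0 35 0;-1 0 0 35 0;-1 0 0 28 0;-1 0 0 15 0;-1 0 0 0 0;1 0 0 0 0;1 0 0 0 0;1 0 0 0 0;1 0 0 0 0;1 0 0 0 0;1 0 0 0 0")

```text
clock: 9.3
tool_pos: [0.4619, -0.082, 0.0325]
eef_rot: [0.102, 3.139, -0.001]
wrist_force: [-0.8, 0.5, 6.6]
grip_width: 0.0559
gripper_force: 30.0
```

arm_command(motion="1 0 0 0 0;1 0 0 -20 0;1 0 0 -35 0;1 0 0 -35 0;1 0 0 -30 0;1 0 0 0 0")

```text
clock: 9.8
tool_pos: [0.4636, -0.0826, 0.1569]
eef_rot: [0.101, 3.131, -0.006]
wrist_force: [0.4, -0.2, -0.4]
grip_width: 0.0559
gripper_force: 30.0
```

```bash
python3 - <<'E'
from h import *
s=state(); print(s["tool_pos"],s["grip_width"],s["q"][[0,5]])
T=camera_info("top")
im=cv2.imread("pics/top0.png")[:,:,::-1].copy(); ct=comp(masks(im)["wood"],(236,122),14)
W=np.array([plane(T,p,.012)[:2] for p in ct],np.float32)*1000; print(cv2.minAreaRect(W))
S=camera_info("scene"); im=cv2.imread("pics/scene0.png")[:,:,::-1].copy(); ct=comp(masks(im)["wood"],(231,302),14)
W=np.array([plane(S,p,.012)[:2] for p in ct],np.float32)*1000; print(cv2.minAreaRect(W))
plan([.6465,.0975,.15],np.radians(130)); plan([.6465,.0975,.15],np.radians(40))
E
```

```text
[ 0.46358568 -0.08259752  0.15687004] 0.05586942962363602 [-0.42849834 -1.93491734]
((645.959228515625, 96.59613800048828), (85.26593017578125, 84.85135650634766), 40.24885559082031)
((647.8709106445312, 99.6647720336914), (90.2345962524414, 88.06185913085938), 39.940673828125)
turn -0.763 q6 -1.93 shift [-255.9   20.4    7.8] clock 9.8
turn 0.808 q6 -1.93 shift [ 20.4 255.9   7.8] clock 9.8
```

arm_command(motion="1 0 0 0 0.115;1 0 0 0 0.116;1 0 0 0 0.115;1 0 0 0 0.116;1 0 0 0 0.115;1 0 0 0 0.116;1 0 0 0 0.115;1 2 20 0 0;1 3 36 0 0;1 3 36 0 0;1 3 36 0 0;1 3 36 0 0;1 3 36 0 0;1 3 36 0 0;1 0 20 0 0;1 0 0 0 0;1 0 0 40 0;1 0 0 25 0;1 0 0 0 0")

```text
clock: 11.38
tool_pos: [0.6415, 0.0977, 0.0805]
eef_rot: [-1.324, -2.838, 0.007]
wrist_force: [-0.8, 0.9, -2.7]
grip_width: 0.0559
gripper_force: 30.0
```

```bash
python3 - <<'E'
from h import *
s=state(); print(s["tool_pos"],s["grip_width"],s["q"][[0,5]])
c=camera_info("wrist");np.save("w6.npy",c,allow_pickle=True)
im=read_camera("wrist");cv2.imwrite("pics/w6.png",im[:,:,::-1])
plan([.6465,.0975,.038],np.radians(40))
E
```

```text
[0.6415484  0.09769122 0.08052861] 0.05585317949404797 [-0.03087907 -0.72868779]
turn -0.0 q6 -0.73 shift [-2.5  2.8 45.9] clock 11.4333
```

View pics/w6.png

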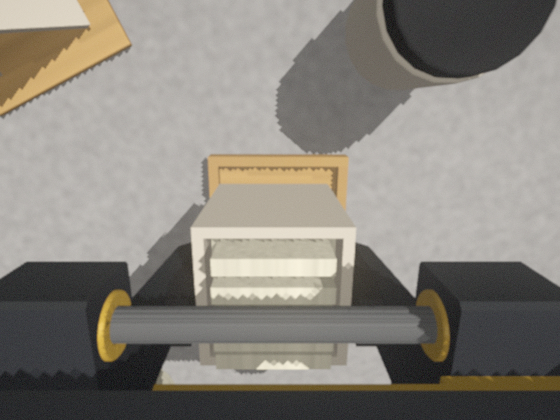

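```bash
python3 - <<'E'
from h import *
c=np.load("w6.npy",allow_pickle=True).item();s=state();r=R.from_rotvec(s["eef_rot"])
zt=s["tool_pos"][2]-.0325+.066
f=lambda p,z:(r.inv().apply(plane(c,p,z)-s["tool_pos"])*1000).round(1)
print("box rim",[f(p,zt) for p in((193,230),(355,230),(203,365),(348,365))])
print("holder outer",[f(p,.012) for p in((209,155),(348,155))], "mid-edge should be 43 from centre")
E
```

```text
box rim [array([ 29.9, -27.5, -33.2]), array([ 30.1,  26. , -33.5]), array([-23.2, -27. , -33.5]), array([-22.9,  26.7, -33.7])]
holder outer [array([ 39.7, -40.5,  72.3]), array([39.8, 44.4, 71.8])] mid-edge should be 43 from centre
```

Box and holder agree in both estimates: a shift of −6, +2.5 mm, then down.

arm_command(motion="1 -6 2.5 0 0;1 0 0 12 0;1 0 0 18 0;1 0 0 10 0;1 0 0 2.5 0;1 0 0 0 0;1 0 0 0 0;-1 0 0 0 0;-1 0 0 0 0;-1 0 0 0 0;-1 0 0 0 0;-1 0 0 -15 0;-1 0 0 -30 0;-1 0 0 -35 0;-1 0 0 -35 0;-1 0 0 -40 0;-1 0 0 0 0")

```text
clock: 12.85
tool_pos: [0.653, 0.0951, 0.2081]
eef_rot: [1.322, 2.836, 0.009]
wrist_force: [0.0, 0.4, 1.2]
grip_width: 0.0875
gripper_force: 0.0
```

```bash
python3 - <<'E'
from h import *
s=state(); print(s["tool_pos"],s["q"])
c=camera_info("wrist");np.save("w7.npy",c,allow_pickle=True)
im=read_camera("wrist");cv2.imwrite("pics/w7.png",im[:,:,::-1])
plan([.6275,.231,.2],np.radians(40));plan([.6275,.231,.2],np.radians(10))
E
```

```text
[0.65300382 0.09505914 0.20808428] [-3.44793330e-02  5.91897871e-01  1.02106727e+00  5.33283791e-05
  1.51453224e+00 -7.32713649e-01]
turn 0.0 q6 -0.73 shift [120.   68.5   3.8] clock 12.9
turn 0.524 q6 -0.73 shift [138.2  -0.6   3.8] clock 12.9
```

View pics/w7.png

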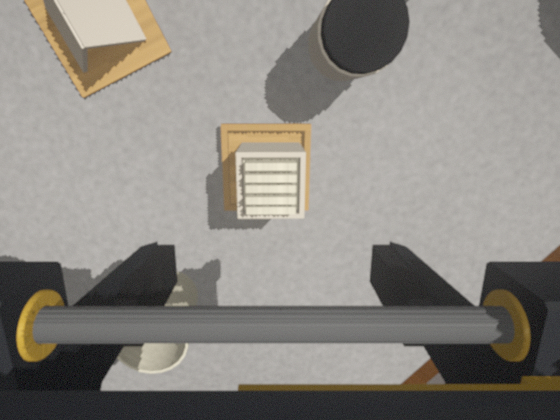

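The box sits in the square holder, in line with it (box (235–305,150–218), holder (221–311,124–210)). The big lid is at about (364,30). I check the numbers and the lid.

```bash
python3 - <<'E'
from h import *
c=np.load("w7.npy",allow_pickle=True).item()
b=np.mean([plane(c,p,.070)[:2] for p in((235,151),(305,151),(304,218),(238,218))],0)
h1=[plane(c,p,.012)[:2] for p in((221,124),(311,124))]
u=(h1[1]-h1[0])/np.linalg.norm(h1[1]-h1[0]); n=np.array([-u[1],u[0]]); m=np.mean(h1,0); n=n*np.sign(n@(b-m))
print("box",b,"holder",m+n*.043,np.linalg.norm(h1[1]-h1[0]))
im=cv2.imread("pics/w7.png")[:,:,::-1].copy()
for th in(60,80,100):
    ct=dark(im,(364,30),th); W=np.array([plane(c,p,.082)[:2] for p in ct],np.float32)*1000; print(th,cv2.minEnclosingCircle(W))
E
```

```text
box [0.65132489 0.09617369] holder [0.64655601 0.09570935] 0.08529975361941956
60 ((622.7125244140625, 210.60997009277344), 23.011201858520508)
80 ((627.021240234375, 228.16787719726562), 31.069801330566406)
100 ((626.8175659179688, 228.58721923828125), 31.591949462890625)
```

arm_command(motion="-1 0 0 0 0.105;-1 0 0 0 0.105;-1 0 0 0 0.105;-1 0 0 0 0.105;-1 0 0 0 0.104;-1 25 0 0 0;-1 36 0 0 0;-1 36 0 0 0;-1 25 0 0 0;-1 14 0 0 0;-1 0 0 0 0;-1 0 0 0 0;-1 0 0 0 0")

```text
clock: 13.98
tool_pos: [0.6275, 0.2274, 0.1988]
eef_rot: [-2.022, -2.405, 0.001]
wrist_force: [-0.2, -0.7, 0.5]
grip_width: 0.0883
gripper_force: 0.0
```

```bash
python3 - <<'E'
from h import *
plan([.627,.2288,.031],np.radians(10))
c=camera_info("wrist");im=read_camera("wrist")
for th in(80,100):
    ct=dark(im,(275,180),th); W=np.array([plane(c,p,.082)[:2] for p in ct],np.float32)*1000; print(th,cv2.minEnclosingCircle(W))
E
```

```text
turn -0.002 q6 -0.0 shift [  1.6  -0.2 167.8] clock 13.9833
80 ((627.1015625, 230.4525146484375), 30.419496536254883)
100 ((626.7261962890625, 230.24903869628906), 30.940155029296875)
```

arm_command(motion="-1 2 0 20 0;-1 0 0 35 0;-1 0 0 35 0;-1 0 0 35 0;-1 0 0 28 0;-1 0 0 14 0;-1 0 0 0 0;1 0 0 0 0;1 0 0 0 0;1 0 0 0 0;1 0 0 0 0;1 0 0 0 0;1 0 0 0 0")

```text
clock: 15.12
tool_pos: [0.6275, 0.2308, 0.0339]
eef_rot: [2.019, 2.405, 0.003]
wrist_force: [-1.4, -1.7, 6.2]
grip_width: 0.065
gripper_force: 30.0
```

arm_command(motion="1 0 0 0 0;1 0 0 -20 0;1 0 0 -35 0;1 0 0 -35 0;1 0 0 -35 0;1 0 0 0 0;1 0 0 0 0")

```text
clock: 15.7
tool_pos: [0.6271, 0.2311, 0.1589]
eef_rot: [2.018, 2.405, 0.004]
wrist_force: [0.8, 0.2, -3.3]
grip_width: 0.0648
gripper_force: 30.0
```

```bash
python3 - <<'E'
from h import *
s=state();print(s["q"],s["grip_width"]);plan([.555,-.392,.15],np.radians(10))
E
```

```text
[1.76271348e-01 6.46547472e-01 1.06077089e+00 4.88226974e-05
 1.43081733e+00 2.08896624e-03] 0.0647992896875441
turn -0.0 q6 0.0 shift [-601.1 -179.3    8.3] clock 15.7
```

arm_command(motion="1 -17 -5 0 0;1 -36.5 -11 0 0;1 -36.5 -11 0 0;1 -36.5 -11 0 0;1 -36.5 -11 0 0;1 -36.5 -11 0 0;1 -36.5 -11 0 0;1 -36.5 -11 0 0;1 -36.5 -11 0 0;1 -36.5 -11 0 0;1 -36.5 -11 0 0;1 -36.5 -11 0 0;1 -36.5 -11 0 0;1 -36.5 -11 0 0;1 -36.5 -11 0 0;1 -36.5 -11 0 0;1 -36.5 -9 0 0;1 0 0 0 0;1 0 0 0 0")

```text
clock: 17.28
tool_pos: [0.5532, -0.3933, 0.1542]
eef_rot: [-2.02, -2.4, -0.001]
wrist_force: [0.2, 0.1, -3.9]
grip_width: 0.0651
gripper_force: 30.0
```

arm_command(motion="1 0 0 25 0;1 0 0 35 0;1 0 0 15 0;1 0 0 0 0;1 0 0 0 0")

```text
clock: 17.7
tool_pos: [0.5545, -0.3906, 0.0812]
eef_rot: [-2.017, -2.405, -0.001]
wrist_force: [0.5, -0.5, -2.2]
grip_width: 0.0647
gripper_force: 30.0
```

```bash
python3 - <<'E'
from h import *
s=state();print(s["tool_pos"],s["q"],s["grip_width"]);plan([.555,-.392,.039],np.radians(10))
c=camera_info("wrist");im=read_camera("wrist");cv2.imwrite("pics/w8.png",im[:,:,::-1])
r=R.from_rotvec(s["eef_rot"])
m=masks(im)["wood"]; m[255:]=0
ct=comp(m,(273,190),60); e=[p for p in cv2.convexHull(ct)[:,0] if p[1]<245]
W=np.array([plane(c,p,.012)[:2] for p in e])
x=np.linalg.lstsq(np.c_[2*W,np.ones(len(W))],(W**2).sum(1),rcond=None)[0]
print("fit centre",x[:2],"r",np.sqrt(x[2]+x[0]**2+x[1]**2),len(W))
E
```

```text
[ 0.55452683 -0.39061058  0.08124603] [-7.87840172e-01  7.36166601e-01  1.11743006e+00  1.58005840e-04
  1.29092561e+00 -9.63019355e-01] 0.0646780363308144
turn 0.001 q6 -0.96 shift [-1.6  0.3 42.2] clock 17.7
fit centre [ 0.55447001 -0.39304886] r 0.046860492304075206 35
```

View pics/w8.png

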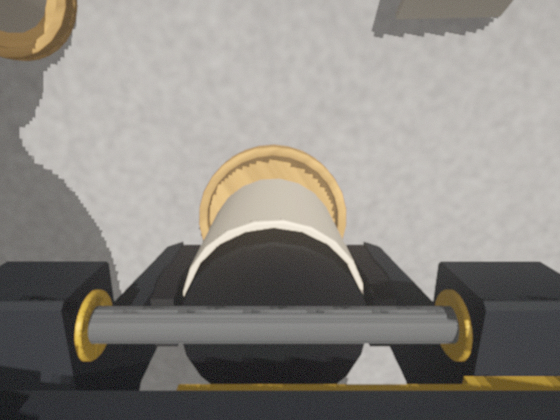

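The wrist fit of the holder, centre (554, −393) and radius 47, agrees with the earlier one. The canister hangs centred over it, so I lower and release.

arm_command(motion="1 -2 0 12 0;1 0 0 18 0;1 0 0 10 0;1 0 0 2 0;1 0 0 0 0;1 0 0 0 0;-1 0 0 0 0;-1 0 0 0 0;-1 0 0 0 0;-1 0 0 0 0;-1 0 0 -15 0;-1 0 0 -30 0;-1 0 0 -35 0;-1 0 0 -35 0;-1 0 0 -40 0;-1 0 0 0 0")

```text
clock: 19.08
tool_pos: [0.5566, -0.3956, 0.2045]
eef_rot: [2.01, 2.395, -0.002]
wrist_force: [0.5, 0.3, 1.0]
grip_width: 0.0884
gripper_force: 0.0
```

```bash
python3 - <<'E'
from h import *
s=state();print(s["tool_pos"])
c=camera_info("wrist");im=read_camera("wrist")
for th in(80,100):
    ct=dark(im,(275,180),th); W=np.array([plane(c,p,.086)[:2] for p in ct],np.float32)*1000; print(th,cv2.minEnclosingCircle(W))
# sign in top view: zoom corners -> px
T=camera_info("top")
plan([.625,-.207,.25],np.radians(90));plan([.625,-.207,.25],np.radians(10));
E
```

```text
[ 0.55663725 -0.39558195  0.20450705]
80 ((555.2954711914062, -394.4900207519531), 30.37717056274414)
100 ((555.5700073242188, -394.4918518066406), 30.830917358398438)
turn -1.397 q6 -0.96 shift [-69.4 187.6 -50.4] clock 19.1333
turn -0.0 q6 -0.96 shift [172.7 100.9 -50.4] clock 19.1333
```

arm_command(motion="-1 20 10 0 0;-1 34 20 0 0;-1 34 20 0 0;-1 34 20 0 0;-1 34 20 0 0;-1 17 10 0 0;-1 0 0 0 0;-1 0 0 0 0;-1 0 0 0 0")

```text
clock: 19.88
tool_pos: [0.623, -0.2072, 0.1945]
eef_rot: [-2.02, -2.405, 0.001]
wrist_force: [-0.6, -0.1, 0.4]
grip_width: 0.0881
gripper_force: 0.0
```

```bash
python3 - <<'E'
from h import *
print(plane(camera_info("top"),(374.2,126.8),.06))
s=state();c=camera_info("wrist");np.save("w9.npy",c,allow_pickle=True);print(s["tool_pos"])
im=read_camera("wrist");cv2.imwrite("pics/w9.png",im[:,:,::-1])
E
```

```text
[ 0.62432624 -0.22538604  0.06      ]
[ 0.62298543 -0.20722026  0.19453604]
```

View pics/w9.png

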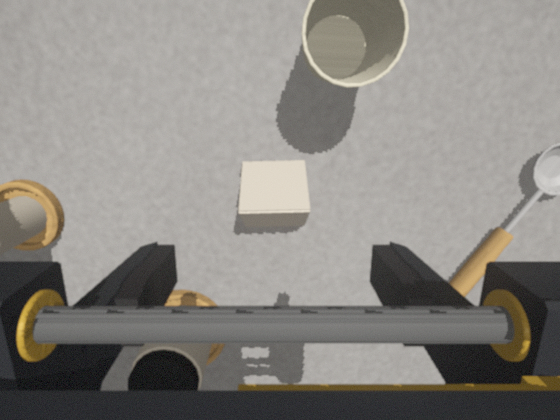

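The sign's ridge runs from (238,211) to (309,211), and its far foot edge from (243,161) to (306,160). The cup is well clear at (355,35).

```bash
python3 - <<'E'
from h import *
c=np.load("w9.npy",allow_pickle=True).item();s=state();r=R.from_rotvec(s["eef_rot"])
f=lambda p,z:(plane(c,p,z)*1000).round(1)
g=lambda p,z:(r.inv().apply(plane(c,p,z)-s["tool_pos"])*1000).round(1)
for p,z in(((238,211),.06),((309,211),.06),((243,161),0),((306,160),0)): print(p,f(p,z),g(p,z))
print("ridge tri",tri(c,(273.5,211),camera_info("top"),(374.2,126.8)))
# stand ridge from top view (zoom corners) and scene
T=camera_info("top")
a,b=[plane(T,(80+x/2,60+y/2),.065) for x,y in((312,262),(290,312))]; print("stand ridge",a,b,np.degrees(np.arctan2(*(a-b)[[1,0]])),np.linalg.norm(a-b))
E
```

```text
(238, 211) [ 597.3 -229.6   60. ] [-17.3 -28.9 134.7]
(309, 211) [ 655.6 -219.4   60. ] [-17.2  30.3 134.6]
(243, 161) [ 591.7 -197.9    0. ] [ 14.9 -28.9 194.7]
(306, 160) [ 651.9 -186.4    0. ] [ 15.9  32.3 194.7]
ridge tri (array([ 0.62703744, -0.22799575,  0.04827003]), np.float64(0.0002380671991609641))
stand ridge [0.47564465 0.08512666 0.065     ] [0.41944844 0.10900018 0.065     ] -23.016965399241297 0.06105701548356579
```

arm_command(motion="-1 -9 0 0 0;-1 -9 0.7 0 0;-1 0 0 20 0;-1 0 0 35 0;-1 0 0 35 0;-1 0 0 35 0;-1 0 0 26 0;-1 0 0 14 0;-1 0 0 0 0;-1 0 0 0 0")

```text
clock: 20.77
tool_pos: [0.6272, -0.2252, 0.03]
eef_rot: [-2.021, -2.404, 0.0]
wrist_force: [-0.5, -0.5, -0.1]
grip_width: 0.0884
gripper_force: 0.0
```

arm_command(motion="1 0 0 0 0;1 0 0 0 0;1 0 0 0 0;1 0 0 0 0;1 0 0 0 0;1 0 0 0 0;1 0 0 0 0")

```text
clock: 21.35
tool_pos: [0.6275, -0.224, 0.031]
eef_rot: [2.019, 2.405, 0.0]
wrist_force: [-1.3, 0.1, 5.3]
grip_width: 0.0596
gripper_force: 30.0
```

arm_command(motion="1 0 0 -10 0;1 0 0 -30 0;1 0 0 -35 0;1 0 0 -35 0;1 0 0 -25 0;1 0 0 0 0;1 0 0 0 0")

```text
clock: 21.93
tool_pos: [0.6274, -0.2239, 0.1666]
eef_rot: [2.018, 2.404, 0.001]
wrist_force: [-0.3, -0.1, -2.1]
grip_width: 0.0592
gripper_force: 30.0
```

```bash
python3 - <<'E'
from h import *
s=state();print(s["q"],s["grip_width"])
im=read_camera("wrist");cv2.imwrite("pics/w10.png",im[:,:,::-1])
plan([.448,.1,.164],np.radians(-24.5))
E
```

```text
[-5.20115020e-01  6.37220716e-01  1.05603710e+00  1.18885568e-05
  1.44597145e+00 -6.94264658e-01] 0.05920875277473164
turn 0.602 q6 -0.69 shift [ 220.3 -297.     1.1] clock 21.9833
```

View pics/w10.png

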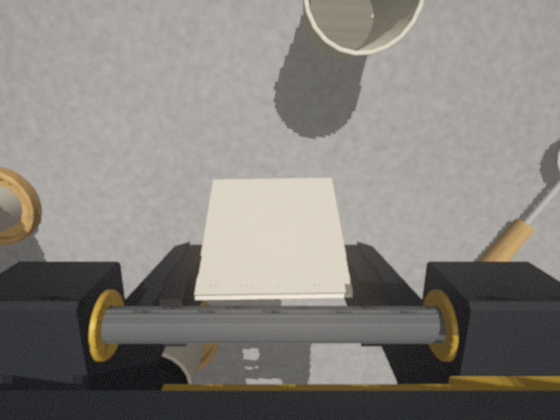

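The sign is held level, its ridge from (201,292) to (346,292).

arm_command(motion="1 0 0 0 0.12;1 0 0 0 0.12;1 0 0 0 0.12;1 0 0 0 0.12;1 0 0 0 0.122;1 11 -15 0 0;1 22 -30 0 0;1 22 -30 0 0;1 22 -30 0 0;1 22 -30 0 0;1 22 -30 0 0;1 22 -30 0 0;1 22 -30 0 0;1 22 -30 0 0;1 22 -30 0 0;1 11 -12 0 0;1 0 0 0 0;1 0 0 0 0;1 0 0 0 0")

```text
clock: 23.57
tool_pos: [0.4486, 0.0989, 0.1646]
eef_rot: [-2.642, -1.698, 0.002]
wrist_force: [1.3, 0.8, -0.7]
grip_width: 0.0595
gripper_force: 30.0
```

```bash
python3 - <<'E'
from h import *
s=state();print(s["tool_pos"],s["q"][5],s["grip_width"])
c=camera_info("wrist");np.save("w11.npy",c,allow_pickle=True)
im=read_camera("wrist");cv2.imwrite("pics/w11.png",im[:,:,::-1])
plan([.448,.1,.044],np.radians(-24.5))
r=R.from_rotvec(s["eef_rot"])
print([(r.inv().apply(plane(c,p,s["tool_pos"][2]+.029)-s["tool_pos"])*1000).round(1) for p in((201,292),(346,292))])
E
```

```text
[0.44858232 0.09885578 0.16455362] 0.3868302074623266 0.059466482484598904
turn -0.001 q6 0.39 shift [  1.   -1.2 120.6] clock 23.6167
[array([  2. , -26.5, -29. ]), array([  2. ,  27.5, -29. ])]
```

View pics/w11.png

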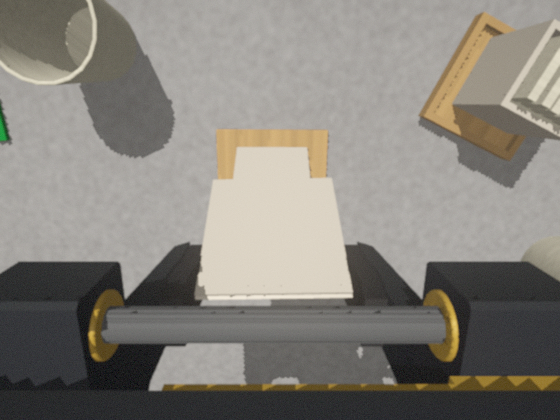

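The held sign is square with the stand: plate edge (217–327,129), stand foot edge (236–308,148).

```bash
python3 - <<'E'
from h import *
c=np.load("w11.npy",allow_pickle=True).item();s=state();r=R.from_rotvec(s["eef_rot"])
g=lambda p,z:(r.inv().apply(plane(c,p,z)-s["tool_pos"])*1000).round(1)
print([g(p,.005) for p in((217,129),(327,129),(236,148),(308,148))])
print("sign foot",[g(p,s["tool_pos"][2]-.031) for p in((213,180),(333,180))])
E
```

```text
[array([ 48. , -47.7, 159.7]), array([ 48. ,  45.9, 159.6]), array([ 31.8, -32. , 159.7]), array([ 31.8,  30.2, 159.6])]
sign foot [array([ 31.7, -30.8,  31. ]), array([31.7, 30.8, 31. ])]
```

arm_command(motion="1 0 -1 20 0;1 0 0 30 0;1 0 0 30 0;1 0 0 17 0;1 0 0 5 0;1 0 0 5 0;1 0 0 3 0;1 0 0 3 0;1 0 0 0 0;1 0 0 0 0")

```text
clock: 24.45
tool_pos: [0.4473, 0.0997, 0.0532]
eef_rot: [-2.643, -1.698, 0.0]
wrist_force: [-4.7, 1.9, 5.4]
grip_width: 0.0599
gripper_force: 30.0
```

```bash
python3 - <<'E'
from h import *
s=state();print(s["tool_pos"],s["wrist_force"],s["torque"],s["grip_width"])
plan([.448,.1,.044],np.radians(-24.5))
E
```

```text
[0.44729856 0.09974035 0.05319686] [-4.69732182  1.93585593  5.36093138] [ 0.26391871  0.95027604 -0.00937609] 0.059866059747621075
turn -0.001 q6 0.39 shift [0.5 0.5 9.2] clock 24.45
```

The fingertips straddle the stand's ends closely, and the small side force points along −y, so I ease 1 mm that way while going down.

arm_command(motion="1 0 -1 0 0;1 0 0 2 0;1 0 0 2 0;1 0 0 2 0;1 0 0 2 0;1 0 0 0 0;1 0 0 0 0")

```text
clock: 25.03
tool_pos: [0.4476, 0.1003, 0.046]
eef_rot: [2.642, 1.697, 0.005]
wrist_force: [-4.2, 1.4, 18.8]
grip_width: 0.0593
gripper_force: 29.9
```

```bash
python3 - <<'E'
from h import *
s=state();print(s["tool_pos"],s["wrist_force"],s["torque"],s["grip_width"])
plan([.448,.1,.044],np.radians(-24.5))
cv2.imwrite("pics/w12.png",read_camera("wrist")[:,:,::-1])
E
```

```text
[0.44758016 0.10027974 0.04601992] [-4.23370388  1.4264801  18.75980915] [ 0.15705549  0.88460228 -0.11467914] 0.05933783168181938
turn -0.001 q6 0.39 shift [-0.1  0.5  2. ] clock 25.0333
```

Contact is 19 N at 2 mm above the expected nest. I release and go up.

arm_command(motion="-1 0 0 0 0;-1 0 0 0 0;-1 0 0 0 0;-1 0 0 0 0;-1 0 0 0 0;-1 0 0 -10 0;-1 0 0 -30 0;-1 0 0 -35 0;-1 0 0 -35 0;-1 0 0 -40 0;-1 0 0 0 0;-1 0 0 0 0")

```text
clock: 26.08
tool_pos: [0.4472, 0.1003, 0.1956]
eef_rot: [2.64, 1.698, 0.005]
wrist_force: [0.1, 0.4, -0.9]
grip_width: 0.0879
gripper_force: 0.0
```

```bash
python3 - <<'E'
from h import *
s=state();print(s["tool_pos"]);np.save("w13.npy",camera_info("wrist"),allow_pickle=True)
a=read_camera("wrist");sc=read_camera("scene");t=read_camera("top")
cv2.imwrite("pics/w13.png",a[:,:,::-1])
cv2.imwrite("pics/t13.png",t[:,:,::-1])
v=np.vstack([np.hstack([cv2.resize(a[80:260,180:380],(400,360)),cv2.resize(sc[190:290,260:370],(400,360))]),cv2.resize(sc[110:320,110:320],None,fx=1.1,fy=1.1)[:231,:].copy() if 0 else np.hstack([cv2.resize(sc[110:350,110:350],(240,240)),t[70:310,100:500],np.zeros((240,160,3),np.uint8)])])
cv2.imwrite("pics/v13.png",v[:,:,::-1])
E
```

```text
[0.44716409 0.10033872 0.1956265 ]
```

View pics/v13.png

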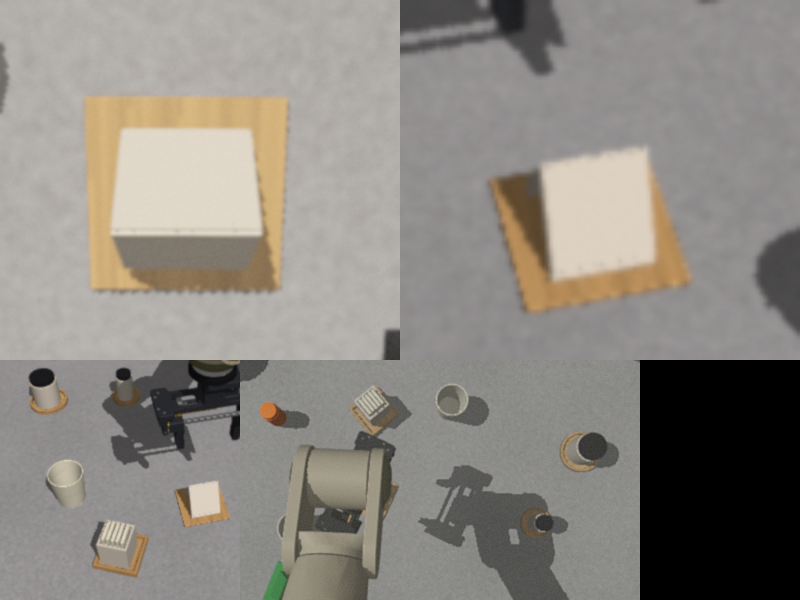

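The sign sits on the stand, square to the plate, and everything else stands in its holder. I check the ridge height across the two views.

```bash
python3 - <<'E'
from h import *
c=np.load("w13.npy",allow_pickle=True).item();S=camera_info("scene")
w=[(236,195.5),(311,196)];k=[(298.5,235),(328.75,231.1)]
for i,j in((0,0),(1,1),(0,1),(1,0)):
    P,g=tri(c,w[i],S,k[j]);print(i,j,(P*1000).round(1),round(g*1000,1))
print([(plane(c,p,.073)*1000).round(1) for p in w], [(plane(c,p,.013)*1000).round(1) for p in((240,144),(306,144))],[(plane(c,p,.005)*1000).round(1) for p in((223,128),(323,128),(226,225),(320,225))])
E
```

```text
0 0 [439.5  90.5  50.5] 56.8
1 1 [464.6 128.3 137.1] 49.4
0 1 [418.2 111.9  66.9] 4.4
1 0 [474.2  86.8  71.8] 1.5
[array([421. , 111.5,  73. ]), array([474.6,  86.5,  73. ])] [array([433.9, 142.5,  13. ]), array([489.5, 117. ,  13. ])] [array([424.9, 161.9,   5. ]), array([510.2, 123. ,   5. ]), array([384.3,  74.7,   5. ]), array([470.7,  35.1,   5. ])]
```

The ridge height is 67–72 mm against 73 expected. Its centre, (448, 99), is on the plate's centre, and its length of 59 mm and angle of −25° fit. Handing in.

```bash
python3 -c "
from workcell import *
print(job_done())"
```

```text
the job is handed in; nothing more can be done
None
```

I handed the job in at about 26 s of the 104 s allowed: both canisters and the sachet box stand in their matching holders, the tent sign is nested on its stand, and I did not touch either cup. By my camera measurements everything is within tolerance, but the hand-in returned no verdict.

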